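# Open the desk microphone for an announcement

## Robot

A 6-joint arm with a two-finger parallel gripper is mounted at the origin on the work surface. World frame = base frame: x ahead of the robot, y to its left, z up, the work surface at z = 0. Lengths are in m, angles in degrees, forces in N, time in s.
With the tool pointing down it reaches from about 0.4 to 0.825 m from the base axis. Payload 7 kg.
Tool frame: the origin (TCP) lies between the finger pads; the fingertips stand 19 mm ahead of it and the grasp point (between the pads) is the TCP; x points along the fingers, y is the direction in which the jaws open and shut, and the axes are right-handed (so a half turn about x gives the same grasp; the last joint's range is limited). The gripper opens to 88 mm and grips with 3 to 60 N. Pads are 19 mm wide; open, the fingers measure 130 mm over their backs; the gripper's body (78 mm by 193 mm) begins 47 mm behind the grasp point.
Start: joints at [85.835, 20.546, 0.682, 0, -70.136, -16.507], TCP at [0.238, 0.632, 0.246] pointing down, gripper open.
Joint ranges: [-176.03, 176.03], [-82.01, 121.73], [-58.28, 71.71], [-173.87, 95.51], [-174.79, -0.11], [-173.66, 173.66]. Speed limits (degrees/s): [136.94, 136.94, 172.46, 180, 180, 180].

## Interface

Orientations are given as [roll, pitch, yaw] about the fixed x, y, z axes, in that order (R = Rz(yaw) Ry(pitch) Rx(roll)).
In Python, from plant import * gives the robot as it stands.
- The arm moves only by the tool step_arm, never from a script. Its argument "steps" is a list of rows, each a list of 2 entries, a list of its own where there are three numbers: the shift along the tool's x, y, z in units of 0.02 m (1.0 is 0.02 m), then the turn about the tool's x in units of 6 degrees (1.0 is 6 degrees). A call has 1 to 20 rows; each row shifts and turns the commanded pose from where the row before left it, along the tool's axes as they then stand; what a row does not reach is not made up. A row lasts 1/12 s, in which the tool goes at most 41.7 mm and 7.16 degrees, less where a joint would pass 70% of its speed; a pose out of reach is approached as far as the arm can. A call with a number of a shift or a turn outside -1 to 1 is refused whole. A call with a gripper value outside its range is refused whole. "fingers" is the closure, from 0 (fully open) to 1 (shut), set as the call begins (left out, the last holds). The fingers move at their own pace and stop on an object; "grip_force" is the grip in N (left out, the last holds). Time passes only in rows, so rows that do not move let the fingers close. It gives the time, the measured TCP pose, the force and the opening at its end, in the units of the state.
- get_state(): the state, without advancing time (a new reading comes with each control period).
- capture(name): name is "scene" or "side" or "wrist"; returns the picture (480x640x3 uint8, blue, green, red); there is no depth.
- camera_model(name): a dict with "intrinsics" (3x3 intrinsics, pixels), "dist_coeffs" ([k1, k2, p1, p2, k3] as OpenCV has them; the pictures are not rectified), "rvec" (rotation vector, rad) and "tvec" (3), from world to camera coordinates, as OpenCV has them. Camera axes: x right, y down, z forward; pixel columns grow to the right and rows downward; lengths in m; the calibration is good to about 2 mm. A picture is of the moment at which its call begins: read the wrist's pose just before it. camera_model takes no time and is no camera call; for the wrist camera it gives the pose at the moment of the call.
- close_job(): hands the job in, once; it reports no verdict.
The state is a dict: "time_s": time; "joints": joint angles; "qd": joint speeds; "joint_torque": joint torques, N m; "tcp_pos": TCP position; "eef_rot": TCP orientation; "contact_force": force on the tool from outside, world axes, zero at the start; "moment": the same for the moment, N m; "gripper_width": finger opening in m.
Only numpy, scipy, OpenCV 4.12 (cv2) and the standard library are available. Lean on these libraries where they do the work, as an engineer would, in place of code of your own. Each camera call takes 0.05 s, during which the arm holds its last target.

## Task

Open the desk microphone for an announcement, pressing with closed fingers only: first tip the rocker switch of the power strip fully over to on (push its raised end down), then push the amplifier's large round power button fully in, and last press the talk key on the microphone's foot fully down and keep holding it down: the program finishes while still holding the key. Leave the amplifier's small button alone, do not lift or shove the microphone, and leave the cup, note block and tape roll where they are.

Things in the scene. Friction and masses are not known exactly. Their poses are not given: they have to be found in the camera images.
- strip: White power strip, fixed to the desk, 185 long (its x) by 62 wide by 40 mm high, two round sockets flush in its top. Origin: centre of its underside. Its x axis runs along it, away from the robot give or take 0.25 rad of yaw; the rocker sits at its near (-x) end.
- rocker_end (a point): The place to press: middle of the raised half of the rocker's top face, 14 mm from the hinge line towards the strip's -x end, 52 mm above the desk when off, 47 mm when on. Its x axis points along the strip, level within 0.2 rad. The black rocker, 44 long by 28 mm wide, has a shallow V top: two 22 mm faces rising from the hinge line, which is 60 mm from the strip's middle towards -x.
- rocker (a joint): Angle of the rocker, rad (starts at 0 to 0.06): 0 off (the half away from the sockets slopes up to 56 mm above the desk, the other half is level), 0.40 fully on (the reverse: the pressed half level, 47 mm above the desk). Held by friction: it takes about 2 N at its raised end and stays where it is left.
- amp: Grey desktop amplifier, fixed to the desk, a box 110 deep (x) by 150 wide (y), its top 49 mm above the desk. Origin: centre of its underside. Two round upright steel push buttons on top, vent slots behind them.
- power_top (a point): Centre of the top face of the large power button, 28 mm diameter, at x = -20, y = +35 mm of the amplifier (left as seen from the robot); 62 mm above the desk when out, 55 mm when in.
- power (a joint): Travel of the power button, m (starts at 0 to 0.001): 0 out, 0.007 fully in. Moves straight down against about 2.5 N of friction and stays where it is left.
- small_top (a point): Centre of the top face of the small button, 14 mm diameter, at x = -20, y = -40 mm of the amplifier, 62 mm above the desk. Not to be pressed.
- small (a joint): Travel of the small button, m: 0 out, 0.005 in; it springs back. Not to be pressed.
- mic: Desk microphone standing loose, 0.6 to 1.2 kg: black foot 170 long (x) by 110 wide by 28 mm high, with a thin stem 60 mm behind its middle (+x), rising to 215 mm above the desk and leaning to +x. Origin: centre of the foot's underside; the talk key is at its near (-x) end.
- talk_top (a point): Centre of the top face of the talk key, a grey bar 28 (x) by 46 (y) mm, at x = -50, y = 0 mm of the foot; 40 mm above the desk when up, 34 mm when down.
- talk (a joint): Travel of the talk key, m: 0 up, 0.006 fully down. Straight down on a spring, about 1.1 N to start and 3.8 N at the bottom; it springs back when let go.
- cup: White cup, 72 mm wide, 85 mm high, standing behind the amplifier. Origin: centre of its underside. Bystander.
- notes: Block of note paper, 60 by 60 by 30 mm, lying behind the power strip. Origin: centre of its underside. Bystander.
- tape: Brown roll of tape, 72 mm wide, 24 mm high, lying flat behind the microphone. Origin: centre of its underside. Bystander.

How it is judged (in metres and radians):
On the way, in this order (a step that is already met when the one before it is completed fails the run):
1. the power strip's rocker is tipped fully on (value of joint rocker above 0.33 rad), for 0.1 s.
2. then the amplifier's power button is pushed fully in (value of joint rocker above 0.33 rad and value of joint power above 0.0055 m), for 0.1 s.
3. then the talk key is held down by the fingers (all of step 2 and value of joint talk above 0.0045 m and contact force between the fingers and mic above 0.5 N), for 0.3 s.
At the end, for the whole second after the job is handed in: The rocker is at 0.33 rad or more, the power button at least 5.5 mm in, and the fingers hold the talk key at least 4.5 mm down (over 0.5 N on the microphone); the microphone stands upright at rest within 25 mm of its start, and the cup, note block and tape roll are within 25 mm of theirs (all of step 3 and angle between mic's own z axis and vertical below 0.1 rad and linear speed of mic below 0.02 m/s and value of joint small below 0.0025 m and distance of each of mic, cup, notes, tape from where it was at the start of the episode below 0.025 m); the arm keeps its last pose, push and grip.
It fails at once if the power button is pushed before the strip is on (value of joint power above 0.003 m and value of joint rocker below 0.28 rad).
It fails at once if the talk key is pressed before the amplifier is on (value of joint talk above 0.003 m and value of joint power below 0.005 m).
It fails at once if the small button is pressed (value of joint small above 0.0025 m).
It fails at once if the microphone is lifted, shoved or tipped (height (world z) of mic above 0.012 m or distance of mic from where it was at the start of the episode above 0.03 m or angle between mic's own z axis and vertical above 0.2 rad).
It fails at once if a bystander is moved (distance of any of cup, notes, tape from where it was at the start of the episode above 0.03 m).
It also fails if it takes over 45 s, if anything falls off the work surface, if the arm or the gripper's body presses on something with over 40 N, if the wrist force passes 120 N, or if a joint passes its speed limit or range.

## Working session

There is one attempt and no reset: what is moved stays moved. The work goes in short steps, Python scripts to look and compute and a tool call to move; the robot and the scene stay as the last step left them, time stands still between calls to the robot, and variables do not carry over. Pictures are saved under pics/ and viewed, and the job is handed in when it is done.

Besides the shell and the picture viewer there is one more tool, called after "Call:" as name([rows], argument=value, ...), one row to a line, values as JSON. step_arm: Moves the arm, as the interface text tells. Its arguments: {"type":"object","properties":{"steps":{"type":"array","items":{"type":"array"}},"fingers":{"type":"number"},"grip_force":{"type":"number"}},"required":["steps"]}

```bash
mkdir -p pics
python3 - <<'E'
from plant import *
import cv2
s=get_state();print(s['time_s'],s['tcp_pos'],s['eef_rot'],s['gripper_width'])
for n in("scene","side"):
    cv2.imwrite(f"pics/{n}0.png",capture(n)); print(n,camera_model(n))
E
```

```text
0.0 [0.23816163 0.63109698 0.24461993] [  95.20963046   89.90473746 -105.47129826] 0.08780535563292649
scene {'intrinsics': array([[553.56485689,   0.        , 319.24190981],
       [  0.        , 553.56485689, 244.59073621],
       [  0.        ,   0.        ,   1.        ]]), 'dist_coeffs': array([-0.1634069,  0.       ,  0.       ,  0.       ,  0.       ]), 'rvec': array([ 1.74959543,  1.46877022, -0.79902871]), 'tvec': array([-0.07500286, -0.23955701,  1.58182397])}
side {'intrinsics': array([[498.13169918,   0.        , 317.57397832],
       [  0.        , 498.13169918, 234.34675795],
       [  0.        ,   0.        ,   1.        ]]), 'dist_coeffs': array([-0.06173259,  0.        ,  0.        ,  0.        ,  0.        ]), 'rvec': array([ 2.26572685, -0.26434116,  0.09760928]), 'tvec': array([-0.56229682,  0.13248254,  0.9559935 ])}
```

View pics/scene0.png

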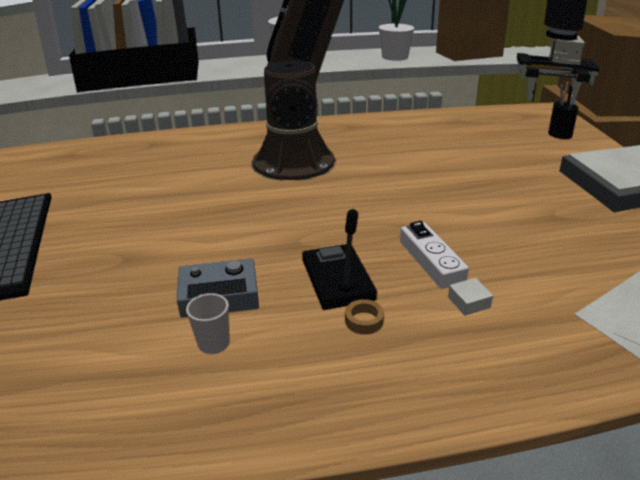

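View pics/side0.png

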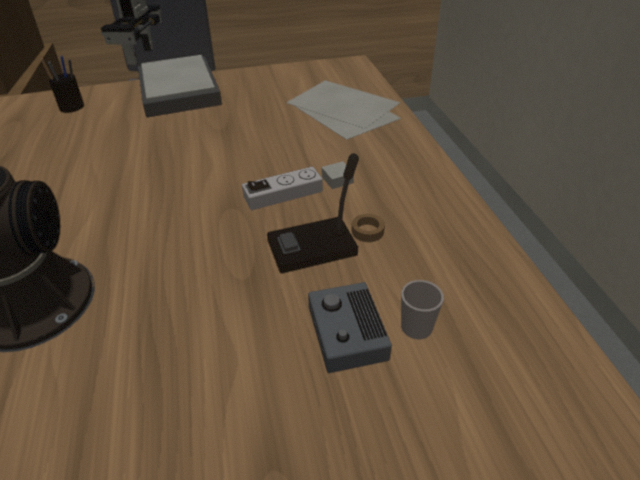

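The scene camera shows the rocker near (420,229), power button (234,267) and talk key (331,254). The side camera shows the rocker near (258,186), power (331,302) and talk key (289,243). I'll enlarge these for accuracy.

Run:
```python
import cv2,numpy as np
a=cv2.imread('pics/scene0.png');b=cv2.imread('pics/side0.png')
def c(im,x,y,w=66,h=50):
    return cv2.resize(im[y:y+h,x:x+w],None,fx=6,fy=6,interpolation=cv2.INTER_CUBIC)
cv2.imwrite('pics/z1.png',np.vstack([np.hstack([c(a,395,215),c(b,240,165)]),np.hstack([c(a,172,250),c(b,305,285)])]))
cv2.imwrite('pics/z2.png',np.hstack([c(a,300,235),c(b,265,222)]))
```

```text
(no output)
```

View pics/z1.png

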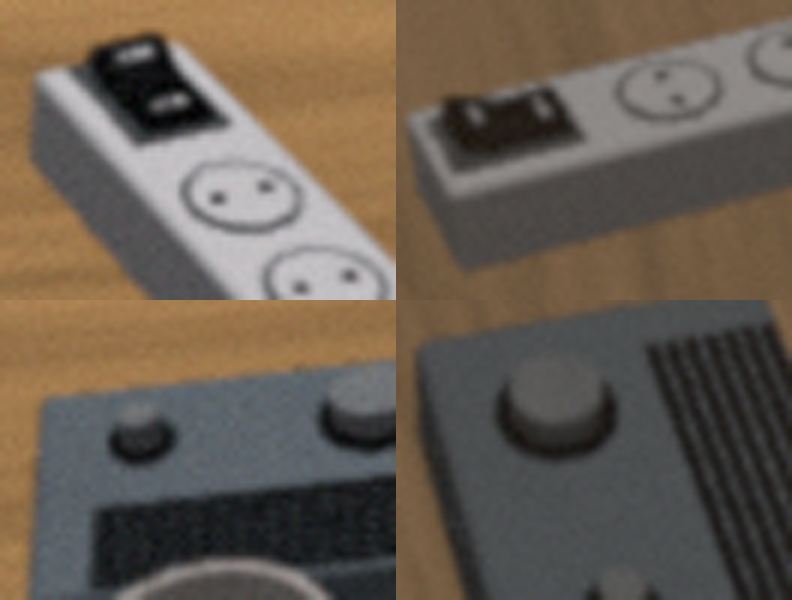

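View pics/z2.png

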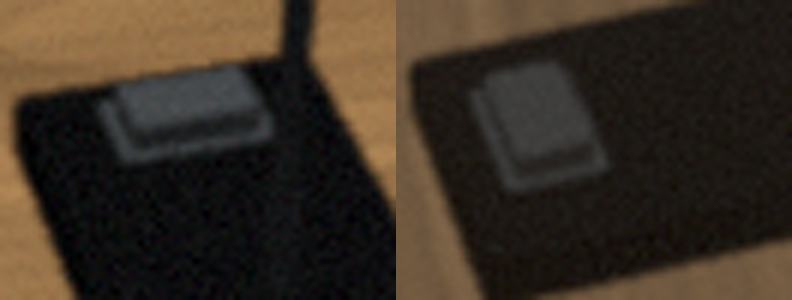

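```bash
cat > h.py <<'E'
import numpy as np,cv2
from scipy.spatial.transform import Rotation as R
def onplane(cm,uv,z):
    p=cv2.undistortPoints(np.array([[uv]],float),cm['intrinsics'],cm['dist_coeffs'])[0,0]
    Rm=cv2.Rodrigues(cm['rvec'])[0]; d=Rm.T@np.array([p[0],p[1],1]); c=-Rm.T@np.array(cm['tvec']).ravel()
    return (c+d*(z-c[2])/d[2]).round(4)
def rot(s): return R.from_euler('xyz',s['eef_rot'],degrees=True).as_matrix()
E
python3 - <<'E'
from plant import *
from h import *
P={'rk':((417.2,223.8),(253.5,183.7),.052),'pw':((234,266),(332,299.2),.062),'talk':((332,251.7),(289,240.3),.040),
'stripNr-y':((401.7,228.2),(249.8,197),.040),'stripNr+y':((425,222),(242.7,184.7),.040)}
a,b=camera_model('scene'),camera_model('side')
for k,(u,v,z) in P.items(): print(k,onplane(a,u,z),onplane(b,v,z))
print('stripend-y',onplane(a,(442,285),0.0),onplane(a,(466.5,270),.04))
print(rot(get_state()).round(3))
E
```

```text
rk [0.473  0.2133 0.052 ] [0.474  0.2156 0.052 ]
pw [ 0.5682 -0.1835  0.062 ] [ 0.5618 -0.184   0.062 ]
talk [0.5251 0.0157 0.04  ] [0.5203 0.0125 0.04  ]
stripNr-y [0.4657 0.1813 0.04  ] [0.46   0.1822 0.04  ]
stripNr+y [0.4507 0.2396 0.04  ] [0.4496 0.2354 0.04  ]
stripend-y [0.6251 0.2211 0.    ] [0.6369 0.2632 0.04  ]
[[-0.    -0.353 -0.936]
 [-0.001 -0.936  0.353]
 [-1.     0.001 -0.   ]]
```

Both cameras agree within a few mm. Rocker press point is (0.474, 0.214), power (0.565, -0.184), talk (0.523, 0.014), and strip yaw is about 0.22. Next I close the fingers and move above the rocker.

Call:
step_arm([
  [[0,0.77,-0.92],0],
  [[0,0.77,-0.92],0],
  [[0,0.77,-0.92],0],
  [[0,0.77,-0.92],0],
  [[0,0.77,-0.92],0],
  [[0,0.77,-0.92],0],
  [[0,0.77,-0.92],0],
  [[0,0.77,-0.92],0],
  [[0,0.77,-0.92],0],
  [[0,0.77,-0.92],0],
  [[0,0.77,-0.92],0],
  [[0,0.77,-0.92],0],
  [[0,0.77,-0.92],0],
  [[0,0.77,-0.92],0],
  [[0,0.77,-0.92],0],
  [[0,0.77,-0.92],0],
  [[0,0.77,-0.92],0],
  [[0,0.77,-0.92],0],
  [[0,0.77,-0.92],0],
  [[0,0.77,-0.92],0],
], fingers=1, grip_force=20)

```text
time_s: 1.77
tcp_pos: [0.4741, 0.2122, 0.2454]
eef_rot: [44.2, 90.0, -156.4]
contact_force: [0.0, -0.2, 0.5]
gripper_width: 0.0001
```

Call:
step_arm([
  [[0.5,0,0],-0.7],
  [[0.5,0,0],-0.7],
  [[0.5,0,0],-0.7],
  [[0.5,0,0],-0.7],
  [[0.5,0,0],-0.7],
  [[0.5,0,0],-0.7],
  [[0.5,0,0],-0.7],
  [[0.5,0,0],-0.6],
  [[0.5,0,0],0],
  [[0.5,0,0],0],
  [[0,0,0],0],
  [[0,0,0],0],
])

```text
time_s: 2.77
tcp_pos: [0.4737, 0.2132, 0.145]
eef_rot: [36.8, 89.9, -130.9]
contact_force: [0.3, 0.2, 0.8]
gripper_width: 0.0006
```

Run:
```python
from plant import *
from h import *
s=get_state();print(s['time_s'],s['tcp_pos'],s['gripper_width'],s['contact_force'],s['joints']);print(rot(s).round(3))
m=camera_model('wrist');im=capture('wrist')
for p in([.474,.214,.052],[.4565,.2096,.04]):
    print(cv2.projectPoints(np.array([p]),m['rvec'],m['tvec'],m['intrinsics'],m['dist_coeffs'])[0].ravel())
cv2.imwrite('pics/w1.png',im)
np.save('m1.npy',m,allow_pickle=True)
```

```text
2.7667 [0.47367056 0.21318725 0.14503038] 0.0006226365905673398 [0.29608414 0.22609615 0.79380636] [ 4.59038796e+01  1.12524897e+01 -2.66470016e+01  5.70356204e-03
 -5.21818672e+01  5.63383114e+01]
[[-0.001  0.212 -0.977]
 [-0.001 -0.977 -0.212]
 [-1.     0.001  0.001]]
[319.69878148 246.67445694]
[320.57960066 265.55065147]
```

View pics/w1.png

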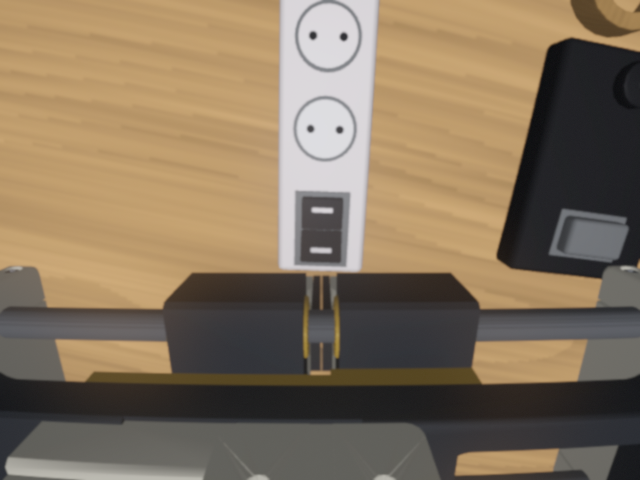

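The rocker's near mark is at (320,250), with the predicted press point at (319.7,246.7), so alignment is within about 1 mm. Now I press down.

Call:
step_arm([
  [[0.5,0,0],0],
  [[0.5,0,0],0],
  [[0.5,0,0],0],
  [[0.5,0,0],0],
  [[0.5,0,0],0],
  [[0.5,0,0],0],
  [[0.2,0,0],0],
  [[0.1,0,0],0],
  [[0.1,0,0],0],
  [[0.1,0,0],0],
  [[0.1,0,0],0],
  [[0.1,0,0],0],
  [[0.1,0,0],0],
  [[0.1,0,0],0],
  [[0,0,0],0],
  [[0,0,0],0],
  [[0,0,0],0],
])

```text
time_s: 4.23
tcp_pos: [0.474, 0.2135, 0.0675]
eef_rot: [-160.8, 90.0, 31.5]
contact_force: [1.0, 0.6, 1.2]
gripper_width: 0.0005
```

Call:
step_arm([
  [[0.05,0,0],0],
  [[0.05,0,0],0],
  [[0,0,0],0],
  [[0,0,0],0],
])

```text
time_s: 4.57
tcp_pos: [0.4737, 0.2134, 0.0661]
eef_rot: [62.3, 90.0, -105.4]
contact_force: [-4.5, 0.4, 9.5]
gripper_width: 0.0005
```

Call:
step_arm([
  [[0.05,0,0],0],
  [[0.05,0,0],0],
  [[0,0,0],0],
  [[0,0,0],0],
])

```text
time_s: 4.9
tcp_pos: [0.4738, 0.2135, 0.0658]
eef_rot: [177.5, 90.0, 9.9]
contact_force: [-10.9, -2.6, 29.0]
gripper_width: 0.0005
```

It hit a hard stop at a tip height of about 47 mm. I'll lift and check.

Call:
step_arm([
  [[-0.5,0,0],0],
  [[-0.5,0,0],0],
  [[-0.5,0,0],0],
  [[-0.5,0,0],0],
  [[-0.5,0,0],0],
  [[-0.5,0,0],0],
  [[-0.5,0,0],0],
  [[-0.5,0,0],0],
  [[0,0,0],0],
])

```text
time_s: 5.65
tcp_pos: [0.4749, 0.2142, 0.1459]
eef_rot: [-155.3, 89.8, 37.1]
contact_force: [0.5, 1.0, 0.4]
gripper_width: 0.0009
```

Run:
```python
from plant import *
from h import *
s=get_state();print(s['time_s'],s['tcp_pos'],s['contact_force']);print(rot(s).round(3))
m=camera_model('wrist');im=capture('wrist')
print('talk by wrist',onplane(m,(592,237),.040))
c=cv2.resize(im[180:280,270:370],None,fx=4,fy=4,interpolation=cv2.INTER_CUBIC)
a=cv2.imread('pics/w1.png')[180:280,270:370]
cv2.imwrite('pics/w2.png',np.hstack([cv2.resize(a,None,fx=4,fy=4,interpolation=cv2.INTER_CUBIC),c]))
b=capture('side')[165:215,240:306];cv2.imwrite('pics/s2.png',cv2.resize(b,None,fx=6,fy=6,interpolation=cv2.INTER_CUBIC))
```

```text
5.65 [0.47488484 0.21419918 0.14593538] [0.48406382 1.04453175 0.35978771]
[[ 0.003  0.214 -0.977]
 [ 0.002 -0.977 -0.214]
 [-1.    -0.001 -0.003]]
talk by wrist [0.5215 0.0209 0.04  ]
```

View pics/w2.png

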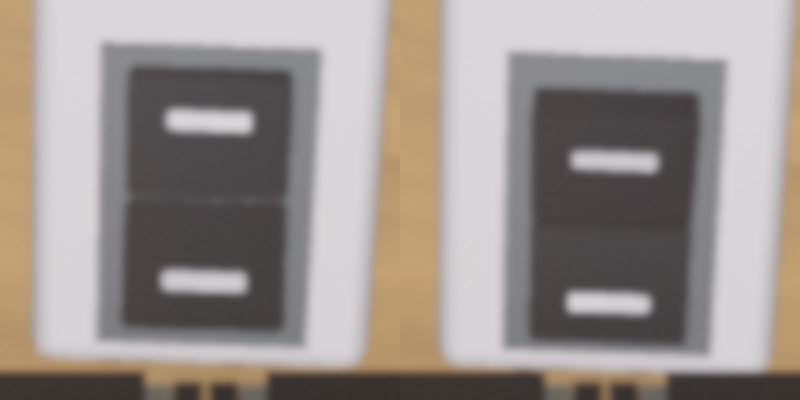

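View pics/s2.png

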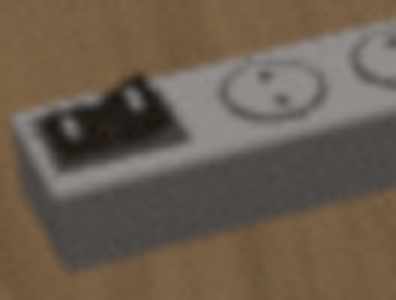

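The rocker is tipped on: the near half is flat and the far half is raised. Next is the amplifier, keeping clear of the mic stem.

Call:
step_arm([
  [[0,1,0.2],0],
  [[0,1,0.2],0],
  [[0,1,0.2],0],
  [[0,1,0.2],0],
  [[0,1,0.2],0],
  [[0,1,0.2],0],
  [[0,1,0.2],0],
  [[0,1,0.2],0],
  [[0,1,0.2],0],
  [[0,1,0.2],0],
  [[0,1,0.2],0],
  [[0,1,0.2],0],
  [[0,1,0.2],0],
  [[0,1,0.2],0],
  [[0,1,0.2],0],
  [[0,1,0.2],0],
  [[0,1,0.2],0],
  [[0,1,0.2],0],
  [[0,1,0.2],0],
  [[0,0.4,0.1],0],
])

```text
time_s: 7.42
tcp_pos: [0.48, -0.184, 0.1426]
eef_rot: [-9.9, 89.9, -177.7]
contact_force: [-0.3, -0.1, 1.1]
gripper_width: 0.0003
```

Call:
step_arm([
  [[0,0,0],0.7],
  [[0,0,0],0.7],
  [[0,0,0],0.7],
  [[0,0,0],0],
  [[0,0,0],0],
])

```text
time_s: 7.83
tcp_pos: [0.4802, -0.182, 0.1431]
eef_rot: [-7.2, 89.9, 172.6]
contact_force: [-0.6, -0.3, -0.9]
gripper_width: 0.0004
```

Run:
```python
from plant import *
from h import *
s=get_state();print(s['time_s'],s['tcp_pos'],s['contact_force']);print(rot(s).round(3))
m=camera_model('wrist');im=capture('wrist')
for p in([.565,-.184,.062],[.523,.014,.04]):
    print(cv2.projectPoints(np.array([p]),m['rvec'],m['tvec'],m['intrinsics'],m['dist_coeffs'])[0].ravel())
cv2.imwrite('pics/w3.png',im)
np.save('m3.npy',m,allow_pickle=True)
```

```text
7.8333 [ 0.48021165 -0.18203381  0.14309059] [-0.58757769 -0.34160878 -0.91512366]
[[-0.001 -0.002 -1.   ]
 [ 0.    -1.     0.002]
 [-1.    -0.     0.001]]
[323.69612556 115.26331227]
[ 40.38110448 185.08758437]
```

View pics/w3.png

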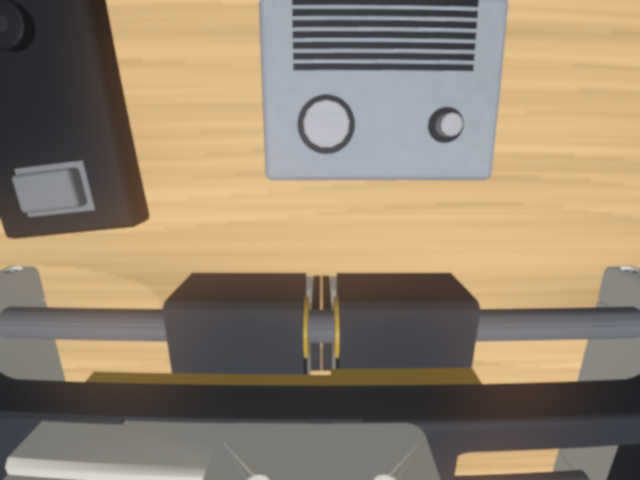

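Run:
```python
from h import *
m=np.load('m3.npy',allow_pickle=True).item()
print('power',onplane(m,(326,123),.062),'talk',onplane(m,(46,188),.04))
print('foot right edge',onplane(m,(137,217),.028),onplane(m,(104,0),.028),'near',onplane(m,(10,236),.028))
```

```text
power [ 0.5606 -0.1854  0.062 ] talk [0.5209 0.0102 0.04  ]
foot right edge [ 0.4971 -0.0467  0.028 ] [ 0.6411 -0.0421  0.028 ] near [0.4828 0.0576 0.028 ]
```

Power is at (0.562, -0.185): the wrist camera sees the button at (326,123), within 3 mm of the earlier estimate. I'll move over it and press.

Call:
step_arm([
  [[0,0.05,-0.7],0],
  [[0,0.05,-0.7],0],
  [[0,0.05,-0.7],0],
  [[0,0,-0.7],0],
  [[0,0,-0.7],0],
  [[0,0,-0.6],0],
  [[0.5,0,0],0],
  [[0.5,0,0],0],
  [[0.5,0,0],0],
  [[0.5,0,0],0],
  [[0.5,0,0],0],
  [[0.3,0,0],0],
  [[0,0,0],0],
  [[0,0,0],0],
])

```text
time_s: 9.05
tcp_pos: [0.5622, -0.1857, 0.0872]
eef_rot: [7.5, 90.0, -172.8]
contact_force: [-0.5, -0.6, -0.1]
gripper_width: 0.0003
```

Call:
step_arm([
  [[0.1,0,0],0],
  [[0.1,0,0],0],
  [[0.1,0,0],0],
  [[0.1,0,0],0],
  [[0.1,0,0],0],
  [[0,0,0],0],
  [[0,0,0],0],
])

```text
time_s: 9.63
tcp_pos: [0.5624, -0.1856, 0.0774]
eef_rot: [-9.3, 90.0, 170.4]
contact_force: [0.1, -0.9, 0.2]
gripper_width: 0.0006
```

Call:
step_arm([
  [[0.05,0,0],0],
  [[0.05,0,0],0],
  [[0.05,0,0],0],
  [[0,0,0],0],
  [[0,0,0],0],
])

```text
time_s: 10.05
tcp_pos: [0.5625, -0.1856, 0.0744]
eef_rot: [-9.2, 90.0, 170.6]
contact_force: [-0.4, 1.0, -0.0]
gripper_width: 0.0003
```

Call:
step_arm([
  [[0.05,0,0],0],
  [[0,0,0],0],
  [[0,0,0],0],
])

```text
time_s: 10.3
tcp_pos: [0.5625, -0.1857, 0.0742]
eef_rot: [130.0, 90.0, -50.2]
contact_force: [-2.4, 1.5, 8.0]
gripper_width: 0.0006
```

Call:
step_arm([
  [[0.05,0,0],0],
  [[0,0,0],0],
  [[0,0,0],0],
])

```text
time_s: 10.55
tcp_pos: [0.5625, -0.1857, 0.074]
eef_rot: [140.4, 90.0, -39.8]
contact_force: [-5.4, 2.3, 14.1]
gripper_width: 0.0005
```

A hard stop at a tip height of 55 mm means the button is fully in. I'll lift, move above the talk key and look.

Call:
step_arm([
  [[-0.5,0,0],0],
  [[-0.5,0,0],0],
  [[-0.5,0,0],0],
  [[-0.5,0,0],0],
  [[-0.5,0,0],0],
  [[-0.5,0,0],0],
  [[-0.5,0,0],0],
  [[-0.5,0,0.8],0],
  [[0,0,0.9],0],
  [[0,0,0.9],0],
  [[0,0,0.9],0],
  [[0,0,0.9],0],
  [[0,0,0],0],
])

```text
time_s: 11.63
tcp_pos: [0.4714, -0.1851, 0.1531]
eef_rot: [-44.6, 89.9, 135.1]
contact_force: [-0.3, 0.8, -0.8]
gripper_width: 0.0002
```

Call:
step_arm([
  [[0,-0.9,0],0],
  [[0,-0.9,0],0],
  [[0,-0.9,0],0],
  [[0,-0.9,0],0],
  [[0,-0.9,0],0],
  [[0,-0.9,0],0],
  [[0,-0.9,0],0],
  [[0,-0.9,0],0],
  [[0,-0.9,0],0],
  [[0,-0.9,0],0],
  [[0,-0.9,0],0],
  [[0,0,0],0],
  [[0,0,0],0],
])

```text
time_s: 12.72
tcp_pos: [0.4758, 0.0136, 0.153]
eef_rot: [-162.2, 90.0, 17.7]
contact_force: [-0.9, -0.7, 0.4]
gripper_width: 0.0009
```

Run:
```python
from plant import *
from h import *
s=get_state();print(s['time_s'],s['tcp_pos'],s['contact_force']);print(rot(s).round(3))
m=camera_model('wrist');im=capture('wrist')
print(cv2.projectPoints(np.array([[.522,.013,.04]]),m['rvec'],m['tvec'],m['intrinsics'],m['dist_coeffs'])[0].ravel())
cv2.imwrite('pics/w4.png',im)
np.save('m4.npy',m,allow_pickle=True)
b=capture('side')[285:335,305:371];cv2.imwrite('pics/s4.png',cv2.resize(b,None,fx=6,fy=6,interpolation=cv2.INTER_CUBIC))
```

```text
12.7167 [0.47581063 0.01361194 0.15304848] [-0.92058139 -0.65203809  0.44673526]
[[ 0.    -0.003 -1.   ]
 [ 0.    -1.     0.003]
 [-1.    -0.    -0.   ]]
[321.46745186 175.99880853]
```

View pics/w4.png

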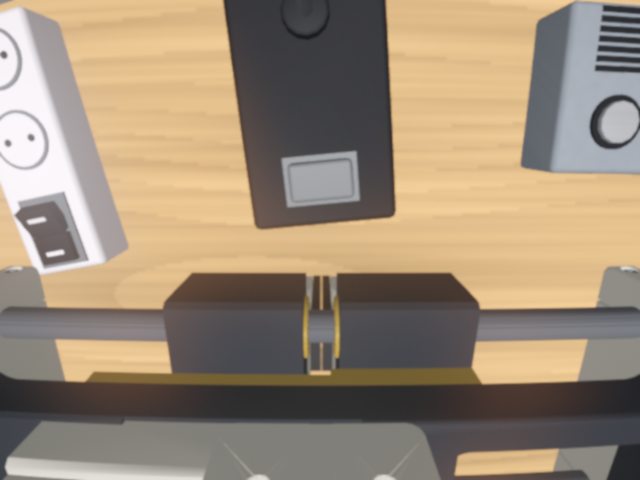

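View pics/s4.png

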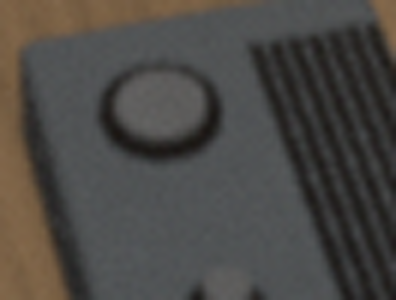

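The power button is flush, with its raised side wall gone. The talk key is centred at (321,180), which gives (0.5205, 0.013). I'll move over it and press gently.

Call:
step_arm([
  [[0,0,-0.5],0],
  [[0,0,-0.5],0],
  [[0,0,-0.5],0],
  [[0,0,-0.5],0],
  [[0,0,-0.25],0],
  [[0.5,0,0],0],
  [[0.5,0,0],0],
  [[0.5,0,0],0],
  [[0.5,0,0],0],
  [[0.5,0,0],0],
  [[0.5,0,0],0],
  [[0.5,0,0],0],
  [[0.5,0,0],0],
  [[0.3,0,0],0],
  [[0,0,0],0],
  [[0,0,0],0],
])

```text
time_s: 14.15
tcp_pos: [0.5203, 0.0125, 0.0662]
eef_rot: [30.0, 90.0, -150.3]
contact_force: [-0.3, -0.1, -0.4]
gripper_width: 0.0004
```

Call:
step_arm([
  [[0.1,0,0],0],
  [[0.1,0,0],0],
  [[0.1,0,0],0],
  [[0.1,0,0],0],
  [[0.05,0,0],0],
  [[0.05,0,0],0],
  [[0,0,0],0],
  [[0,0,0],0],
])

```text
time_s: 14.82
tcp_pos: [0.5207, 0.0126, 0.0567]
eef_rot: [-165.5, 90.0, 14.2]
contact_force: [-0.7, 1.4, 2.5]
gripper_width: 0.0003
```

Tip is at 37.7 mm and needs to reach about 34.3 mm.

Call:
step_arm([
  [[0.05,0,0],0],
  [[0.05,0,0],0],
  [[0.05,0,0],0],
  [[0,0,0],0],
  [[0,0,0],0],
])

```text
time_s: 15.23
tcp_pos: [0.5206, 0.0126, 0.0536]
eef_rot: [-169.3, 90.0, 10.4]
contact_force: [1.0, 0.7, 3.5]
gripper_width: -0.0
```

Call:
step_arm([
  [[0.03,0,0],0],
  [[0,0,0],0],
  [[0,0,0],0],
])

```text
time_s: 15.48
tcp_pos: [0.5207, 0.0126, 0.0533]
eef_rot: [-170.5, 90.0, 9.2]
contact_force: [-0.6, 1.2, 6.3]
gripper_width: 0.0008
```

Call:
step_arm([
  [[0.02,0,0],0],
  [[0,0,0],0],
  [[0,0,0],0],
  [[0,0,0],0],
  [[0,0,0],0],
  [[0,0,0],0],
])

```text
time_s: 15.98
tcp_pos: [0.5207, 0.0126, 0.0532]
eef_rot: [-171.6, 90.0, 8.2]
contact_force: [-1.4, 1.2, 9.9]
gripper_width: 0.0004
```

Run:
```python
from plant import *
from h import *
for i in range(4):
    im=capture('scene'); s=get_state();print(s['time_s'],s['tcp_pos'].round(4),s['contact_force'].round(1))
cv2.imwrite('pics/e1.png',im); b=capture('side')
cv2.imwrite('pics/e2.png',np.hstack([cv2.resize(im[200:340,160:300+200],(600,280))[:, :400],cv2.resize(b[140:350,230:450],(400,280))]))
```

```text
16.0333 [0.5207 0.0126 0.0531] [-2.9  0.4  9.1]
16.0833 [0.5207 0.0126 0.0532] [-1.4  1.   9.8]
16.1333 [0.5207 0.0126 0.0532] [-1.4 -0.2 10.3]
16.1833 [0.5207 0.0126 0.0532] [-1.7  0.9  9.5]
```

View pics/e1.png

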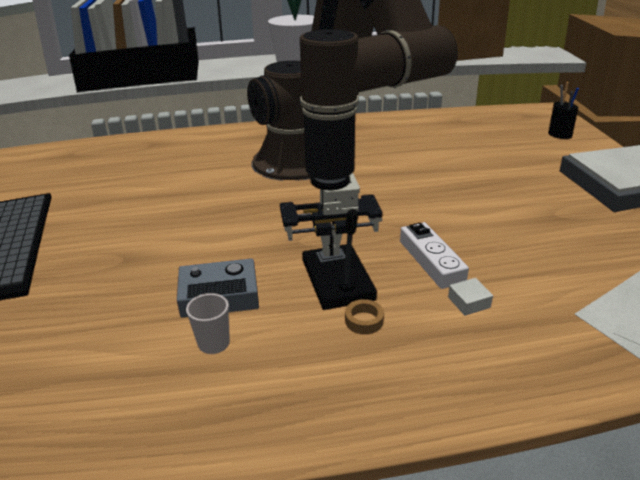

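View pics/e2.png

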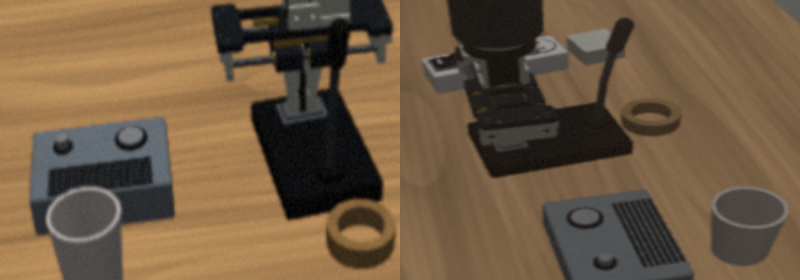

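The fingers hold the key against its stop with a steady 10 N. The mic, with its foot corner at (304,253), and the bystanders are where they were at the start, and the rocker (420,229) and power button (234,268) are on. I'm handing in.

Run:
```python
from plant import *
close_job()
s=get_state();print(s['time_s'],s['tcp_pos'],s['contact_force'])
```

```text
the job is handed in; nothing more can be done
the job is handed in; nothing more can be done
```

I tipped the strip's rocker on, pushed the amplifier's power button fully in, and pressed the microphone's talk key down. I handed the job in at about 16 s with the closed fingers still holding the key. The interface gives no verdict, so success is judged only from my own checks.

- **Rocker:** the fingers met a hard stop at a tip height of 47 mm (29 N), and the later pictures show the near half level and the far half raised.
- **Power button:** it met a hard stop at a tip height of 55 mm (14 N), and the picture shows it sunk in.
- **Talk key:** the fingers are at a tip height of about 34 mm with a steady 9–10 N, more than the 3.8 N spring, so the key is against its stop.
- **Other things:** the microphone, cup, note block and tape roll look unmoved in the scene picture. The arm went nowhere near the small button.

My position estimates from the different cameras differed by up to about 7 mm. Most of that came from one early wrist view of the talk key, and I used the close wrist-camera views for the power button and talk key. The state could not be read after handing in, so there is no check from the final second.

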